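# Hold up the new champagne cork in the tongs for smelling

## Task

The next cork to be smelled is the new champagne cork on the sample board: the thick, straight-sided one. Take the steel tongs from their wire rest, close them on that cork, lift it about 15 cm or more above the bench and finish while holding it up there, still, in the tongs (nothing is put down or let go). Touch no cork with the gripper itself, and leave the other corks and the tasting glass standing where they are.

Things in the scene. Friction and masses are not known exactly. Their poses are not given: they have to be found in the camera images.
- tongs: Plain steel tongs, 237 mm long, about 120 g, lying on their side on the rest, so they open and close level; spring-loaded open. Origin: the hinge pin at the rear end, on the underside. x points from the hinge to the tips along the middle line of the open tongs, z up through the arms' 20 mm height. This body carries the left (+y) arm and turns with it.
- tongs_grip (a point): Middle of the tongs where to grip them, 100 mm ahead of the hinge, halfway up, between the rest's bridges: one finger outside either arm, from above. The arms (4 mm thick) are straight from 35 to 160 mm. They measure 57 mm over the outsides here when open, 41 mm (and parallel) on the new champagne cork. Squeezed to about 50 mm they can be carried, tips still wide enough to pass over it.
- tongs_jaw (a joint): Closing angle of the right arm against the left: 0 open (63 mm between the tips' inner faces), about 0.16 closed on the new champagne cork (30 mm), 0.30 shut. A spring opens it: 100 mm ahead of the hinge it takes 5 N a side to start closing and 9 N to reach the cork; the cork gets about half of any further grip (40 N is ample).
- tongs_hinge (a point): Hinge pin of the tongs, halfway up their 20 mm height (10 mm above the underside).
- tip_left (a point): Centre of the flat inner face of the left (+y) tip of the tongs, 205 mm from the hinge, halfway up. The flat tips are 44 mm long, 22 mm high and 3 mm thick.
- tip_right (a point): Centre of the flat inner face of the right (-y) tip of the tongs, 205 mm from the hinge, halfway up. The point midway between tip_left and tip_right is where the cork should be.
- rest: Fixed tong rest on the bench, left or right of the board: steel drip plate 190 x 120 x 4 mm with two wire bridges (6 mm wire, 110 mm wide, tops 30 mm above the bench) 60 mm to either side of its origin along x. The tongs lie across both bridges, their underside 30 mm above the bench. Origin: underside centre.
- board: Fixed white plastic sample board, 110 x 350 x 18 mm, lying flat, with four corks standing in a row along its y, about 86 mm apart, in any order. Origin: underside centre; x points away from the robot across the row.
- cork: The new champagne cork: a plain straight cylinder of cork, 30.4 mm in diameter and 48 mm tall, about 12 g, standing on the board (foot 18 mm above the bench). The thickest straight one. Origin: centre of its foot.
- cork_mid (a point): Centre of the new champagne cork, 24 mm above its foot.
- slim_cork1: Still-wine cork, a slim straight cylinder 24 mm in diameter, 45 mm tall, standing on the board; to be left alone. Origin: centre of its foot.
- slim_cork2: A second still-wine cork like slim_cork1; to be left alone.
- mushroom_cork: A drawn champagne cork, mushroom-shaped: foot 29 mm, waist 24 mm, round head 34 mm in diameter, 49 mm tall, standing on the board; to be left alone. Origin: centre of its foot.
- glass: Stemmed tasting glass, 65 mm in diameter, 155 mm tall, standing beyond the board; to be left alone. Origin: underside centre.
There are look-alikes about, which are no part of the job. Leave any green or pink look-alike of the rest alone. Leave any orange look-alike of the cork alone.

How it is judged:
By the outcome, as a careful person would: the job done as asked, in the order asked, and still so for the second after the job is handed in, while the arm keeps its last pose, push and grip.
It also fails if it takes over 45 s, if anything falls off the work surface, if the arm or the gripper's body presses on something with over 40 N, if the wrist force passes 120 N, or if a joint passes its speed limit or range.

## Robot

A 6-joint arm with a two-finger parallel gripper is mounted at the origin on the work surface. World frame = base frame: x ahead of the robot, y to its left, z up, the work surface at z = 0. Lengths are in m, angles in degrees, forces in N, time in s.
With the tool pointing down it reaches from about 0.4 to 0.825 m from the base axis. Payload 7 kg.
Tool frame: the origin (TCP) lies between the finger pads; the fingertips stand 19 mm ahead of it and the grasp point (between the pads) is the TCP; z points along the fingers, y is the line along which they close (so a half turn about z gives the same grasp; the last joint's range is limited). The gripper opens to 88 mm and grips with 3 to 60 N. Pads are 19 mm wide; open, the fingers measure 130 mm over their backs; the gripper's body (78 mm by 193 mm) begins 47 mm behind the grasp point.
Start: joints at [-59.353, 20.546, 0.682, 0, -70.136, -16.507], TCP at [0.165, -0.655, 0.246] pointing down, gripper open.
Joint ranges: [-176.03, 176.03], [-82.01, 121.73], [-58.28, 71.71], [-173.87, 95.51], [-174.79, -0.11], [-173.66, 173.66]. Speed limits (degrees/s): [136.94, 136.94, 172.46, 180, 180, 180].

## Interface

Orientations are given as [roll, pitch, yaw] about the fixed x, y, z axes, in that order (R = Rz(yaw) Ry(pitch) Rx(roll)).
In Python, from plant import get_obs, snapshot, close_job, spot_in, spot_point gives the robot as it stands.
- The arm moves only by the tool play_rows, never from a script. Its argument "plan" is a list of rows, each a list of 6 numbers: the shift along the tool's x, y, z in cm, then the turn, a rotation vector about the tool's x, y, z in degrees. A call has 1 to 20 rows; each row shifts and turns the commanded pose from where the row before left it, along the tool's axes as they then stand; what a row does not reach is not made up. A row lasts 1/12 s, in which the tool goes at most 41.7 mm and 7.16 degrees, less where a joint would pass 70% of its speed; a pose out of reach is approached as far as the arm can. A call is refused whole if a number of a shift passes 4.17 or a number of a turn 7.16, either way. A call with a gripper value outside its range is refused whole. "grip" is the finger opening in cm, from 0 to 8.76, set as the call begins (left out, the last holds). The fingers move at their own pace and stop on an object; the grip force is fixed at half the most. Time passes only in rows, so rows that do not move let the fingers close. It gives the time, the measured TCP pose, the force, the opening and the grip force at its end, in the units of the state.
- get_obs(): the state, without advancing time (a new reading comes with each control period).
- snapshot(name): name is "scene" or "top" or "wrist"; returns a dict with "frame" (420x560x3 uint8, red, green, blue), "fx", "fy", "cx", "cy" (pixels), "position" and "attitude" of the camera in the world. Camera axes: x right, y down, z forward; pixel columns grow to the right and rows downward; lengths in m; the calibration is good to about 2 mm. The wrist camera is an equidistant fisheye: a pixel r from the principal point sees the ray r / f radians off the axis. A picture is of the moment at which its call begins. There is no depth.
- close_job(): hands the job in; it is judged then, once.
Trained networks look in the newest picture that a camera, given by its name, has taken for a name from the list of things; names that differ only in an ending like _2 or _b are one class to them, and where a whole thing is asked for, a point or a joint stands for the part that bears it (a point fixed in the world has none). Each returns a list of dicts, best first, with "score" (0 to 1); they miss things now and then, are a little off and sometimes report something else, mostly with a low value. They report only what shows in the picture. A call takes as long as a camera call. They do not tell look-alikes from the thing itself.
- spot_in(camera, thing): "position" ([x, y, z] in m, in world coordinates, good to about 4 mm: the middle of the surface that is visible of it).
- spot_point(camera, thing): "position" ([x, y, z] in m, in world coordinates, good to about 4 mm: a listed point, or the origin of a listed thing).
The state is a dict: "clock": time; "joint_pos": joint angles; "qvel": joint speeds; "tau": joint torques, N m; "tool_pos": TCP position; "orientation": TCP orientation; "force": force on the tool from outside, world axes, zero at the start; "moment": the same for the moment, N m; "opening": finger opening in m; "gripper_force": force on a finger pad.
Only numpy, scipy, OpenCV 4.12 (cv2) and the standard library are available. Lean on these libraries where they do the work, as an engineer would, in place of code of your own. Each camera call takes 0.05 s, during which the arm holds its last target. There are 200 camera calls.

## Working session

There is one attempt and no reset: what is moved stays moved. The work goes in short steps, Python scripts to look and compute and a tool call to move; the robot and the scene stay as the last step left them, time stands still between calls to the robot, and variables do not carry over. Pictures are saved under pics/ and viewed, at most 10 in all, crops included, and the job is handed in when it is done.

Besides the shell and the picture viewer there is one more tool, called after ">>>" by a JSON object that holds its "name" and its "arguments". play_rows: Moves the arm, as the interface text tells. Its arguments: {"type":"object","properties":{"plan":{"type":"array","items":{"type":"array","items":{"type":"number"}}},"grip":{"type":"number"}},"required":["plan"]}

```bash
mkdir -p pics; cat > h.py <<'E'
import numpy as np,cv2
from plant import *
def save(cam,fn):
    s=snapshot(cam); cv2.imwrite('pics/'+fn,s['frame'][:,:,::-1]); return s
def spots(cam,things,k=3):
    for t in things:
        for f in (spot_in,spot_point):
            try: print(cam,t,f.__name__[5:],[(np.round(d['position'],3).tolist(),round(d['score'],2)) for d in f(cam,t)[:k]])
            except Exception as e: print(t,f.__name__,e)
E
python3 - <<'E'
from h import *
a=save('scene','s1.png');b=save('top','t1.png')
for s in(a,b): print({k:v for k,v in s.items() if k!='frame'})
T=['tongs_grip','tongs_hinge','tip_left','tip_right','rest','board','cork','cork_mid','slim_cork1','mushroom_cork','glass']
for c in('scene','top'): 
    spots(c,T)
o=get_obs();print(o['clock'],o['tool_pos'],o['orientation'])
cv2.imwrite('pics/st.png',np.vstack([a['frame'],b['frame']])[:,:,::-1])
E
```

```text
{'fx': 437.3372534449398, 'fy': 437.3372534449398, 'cx': 279.4335635754311, 'cy': 204.92041328584162, 'position': array([ 1.55915048, -0.11069144,  0.92472116]), 'attitude': array([-129.09877355,    0.77444504,   88.58990658])}
{'fx': 437.3662452379567, 'fy': 437.3662452379567, 'cx': 279.59552077266926, 'cy': 210.032530418836, 'position': array([ 0.20143049, -0.08278617,  1.37855219]), 'attitude': array([-168.20518982,    0.18141775,  -95.56097171])}
scene tongs_grip  [([0.488, -0.403, 0.043], 0.87)]
scene tongs_grip  [([0.474, -0.387, 0.039], 0.53)]
scene tongs_hinge  [([0.489, -0.402, 0.044], 0.64)]
scene tongs_hinge  [([0.376, -0.385, 0.039], 0.62)]
scene tip_left  [([0.487, -0.398, 0.045], 0.62)]
scene tip_left  [([0.579, -0.356, 0.039], 0.6)]
scene tip_right  [([0.495, -0.409, 0.051], 0.62), ([0.488, -0.4, 0.044], 0.2)]
scene tip_right  [([0.579, -0.416, 0.045], 0.73)]
scene rest  [([0.432, -0.624, 0.006], 0.85), ([0.215, -0.328, 0.005], 0.76), ([0.488, -0.384, 0.007], 0.7)]
scene rest  [([0.208, -0.328, 0.001], 0.82), ([0.425, -0.629, 0.001], 0.81), ([0.48, -0.387, -0.001], 0.7
[... 1427 characters left out ...]
0.004], 0.29)]
top board  [([0.585, -0.028, -0.0], 0.7)]
top cork  []
top cork  [([0.568, -0.158, 0.019], 0.64), ([0.613, -0.265, 0.002], 0.64)]
top cork_mid  [([0.604, -0.268, 0.049], 0.67)]
top cork_mid  [([0.566, -0.155, 0.044], 0.45), ([0.612, -0.27, 0.024], 0.39)]
top slim_cork1  []
top slim_cork1  [([0.581, 0.018, 0.021], 0.6), ([0.579, -0.068, 0.017], 0.59), ([0.569, -0.154, 0.045], 0.25)]
top mushroom_cork  [([0.591, 0.1, 0.06], 0.46)]
top mushroom_cork  [([0.598, 0.098, 0.015], 0.64), ([0.584, -0.03, -0.0], 0.46)]
top glass  [([0.73, 0.3, 0.1], 0.74)]
top glass  [([0.741, 0.301, -0.0], 0.59)]
2.3 [ 0.16487617 -0.65453218  0.24556561] [ 1.79999439e+02 -6.93423741e-04 -1.65857773e+02]
```

View pics/s1.png

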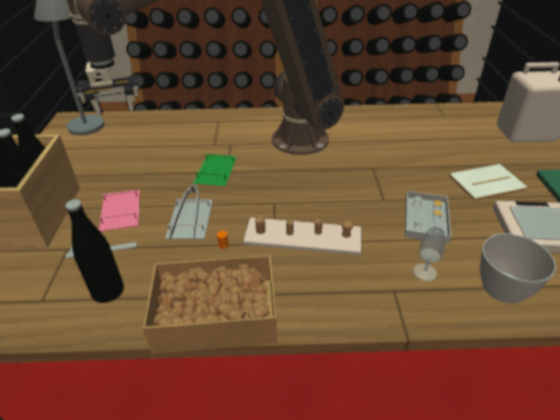

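View pics/t1.png

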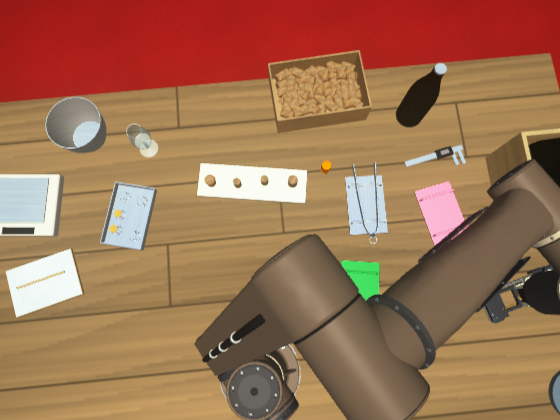

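The scene shows the tongs on the grey rest (scene px 188,210; top px 368,200). The thick straight cork is the one nearest the rest (scene 260,225; top 293,181), and the mushroom cork is at the far end (scene 347,229). The orange decoy stands off the board at top (326,166). The network positions agree with both pictures, so I'll move above the tongs.

>>> {"name": "play_rows", "arguments": {"plan": [[0,0,0,0,0,7.05],[0,0,0,0,0,7.05],[-2.2,1.9,0,0,0,0],[-2.2,1.9,0,0,0,0],[-2.2,1.9,0,0,0,0],[-2.2,1.9,0,0,0,0],[-2.2,1.9,0,0,0,0],[-2.2,1.9,0,0,0,0],[-2.2,1.9,0,0,0,0],[-2.2,1.9,0,0,0,0],[-2.2,1.9,0,0,0,0],[-2.2,1.9,0,0,0,0],[-2.2,1.9,0,0,0,0],[-2.2,1.9,0,0,0,0],[-2.2,1.9,0,0,0,0],[-2.2,1.9,0,0,0,0],[0,0,0,0,0,0],[0,0,0,0,0,0]], "grip": 8.7}}

```text
clock: 3.8
tool_pos: [0.4738, -0.3872, 0.2455]
orientation: [180.0, -0.0, -179.8]
force: [-1.0, -0.3, 0.3]
opening: 0.0869
gripper_force: 0.0
```

```bash
python3 - <<'E'
from h import *
a=save('wrist','w1.png')
print({k:v for k,v in a.items() if k!='frame'})
spots('wrist',['tongs_grip','tongs_hinge','tip_left','tip_right','rest','cork'])
o=get_obs();print(o['clock'],o['tool_pos'],o['orientation'],o['joint_pos'],o['force'])
E
```

```text
{'fx': 325.19226210127806, 'fy': 325.19226210127806, 'cx': 280.88467967995655, 'cy': 203.02047307839277, 'position': array([ 0.40068471, -0.38742039,  0.38525541]), 'attitude': array([1.64368890e+02, 5.60317951e-03, 9.02027468e+01])}
wrist tongs_grip  [([0.453, -0.378, 0.048], 0.59)]
wrist tongs_grip  []
wrist tongs_hinge  [([0.452, -0.384, 0.05], 0.62), ([0.474, -0.388, 0.005], 0.43)]
wrist tongs_hinge  []
wrist tip_left  [([0.459, -0.384, 0.05], 0.82)]
wrist tip_left  [([0.578, -0.356, 0.038], 0.94)]
wrist tip_right  [([0.464, -0.411, 0.052], 0.65), ([0.451, -0.383, 0.046], 0.4)]
wrist tip_right  [([0.575, -0.417, 0.044], 0.7), ([0.372, -0.384, 0.032], 0.39)]
wrist rest  [([0.278, -0.333, 0.005], 0.71), ([0.474, -0.386, 0.005], 0.62), ([0.424, -0.615, 0.009], 0.61)]
wrist rest  [([0.43, -0.624, 0.004], 0.96), ([0.481, -0.389, -0.0], 0.6)]
wrist cork  [([0.614, -0.274, 0.049], 0.59)]
wrist cork  []
4.45 [ 0.47255623 -0.38844866  0.2455682 ] [ 1.79997110e+02  1.81991265e-03 -1.79976658e+02] [-2.11499983e+01  1.46434623e+01 -7.69960274e+00 -3.62439147e-03
 -6.76562818e+01 -6.88252818e+01] [ 0.06321757 -0.43237705  0.61592203]
```

View pics/w1.png

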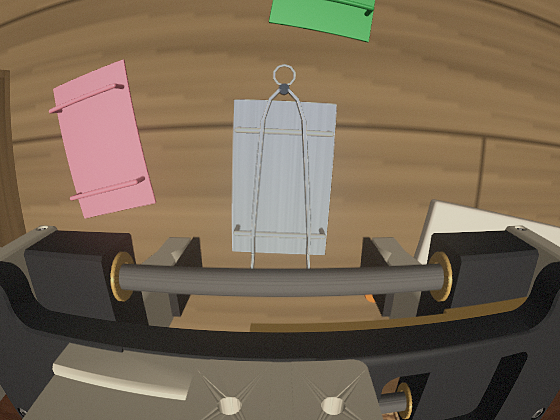

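The wrist view shows the tongs on the grey rest between the open fingers. The hinge pin is at px (284,89), and the arms run from (262,125)/(303,125) to (252,262)/(308,262). I'll compute the axis from these.

```bash
cat >> h.py <<'E'
from scipy.spatial.transform import Rotation as Ro
def px2w(s,u,v,z,fish=True):
    x,y=(u-s['cx'])/s['fx'],(v-s['cy'])/s['fy']
    if fish:
        r=np.hypot(x,y); d=np.array([x/r*np.sin(r),y/r*np.sin(r),np.cos(r)])
    else: d=np.array([x,y,1.])
    d=Ro.from_euler('xyz',s['attitude'],degrees=True).apply(d); p=np.array(s['position'])
    return p+d*(z-p[2])/d[2]
E
python3 - <<'E'
from h import *
s=snapshot('wrist')
for u,v in[(284,89),(262,125),(303,125),(252,262),(308,262)]: print(u,v,px2w(s,u,v,.05).round(4))
t=snapshot('top')
for u,v,z in[(374,240,.05),(356,168,.05),(375,164,.05),(293,181,.066),(264,180,.063)]: print(u,v,px2w(t,u,v,z,False).round(4))
for i in range(2):
    snapshot('top'); spots('top',['cork','cork_mid'])
    snapshot('scene'); spots('scene',['cork','cork_mid'])
    snapshot('wrist'); spots('wrist',['tip_left','tip_right'])
E
```

```text
284 89 [ 0.3733 -0.3853  0.05  ]
262 125 [ 0.4104 -0.4078  0.05  ]
303 125 [ 0.4104 -0.3658  0.05  ]
252 262 [ 0.5634 -0.4214  0.05  ]
308 262 [ 0.5634 -0.3573  0.05  ]
374 240 [ 0.3566 -0.3837  0.05  ]
356 168 [ 0.5896 -0.3593  0.05  ]
375 164 [ 0.5968 -0.421   0.05  ]
293 181 [ 0.5623 -0.1556  0.066 ]
264 180 [ 0.5752 -0.0661  0.063 ]
top cork  []
top cork  []
top cork_mid  []
top cork_mid  [([0.58, -0.066, 0.016], 0.23)]
scene cork  [([0.618, -0.27, 0.035], 0.69), ([0.578, -0.159, 0.056], 0.57)]
scene cork  [([0.608, -0.272, -0.001], 0.6), ([0.566, -0.157, 0.023], 0.55)]
scene cork_mid  [([0.583, -0.156, 0.054], 0.72), ([0.616, -0.266, 0.035], 0.72)]
scene cork_mid  [([0.568, -0.159, 0.042], 0.62)]
wrist tip_left  [([0.454, -0.38, 0.052], 0.72)]
wrist tip_left  [([0.577, -0.358, 0.038], 0.72)]
wrist tip_right  [([0.465, -0.41, 0.048], 0.83)]
wrist tip_right  [([0.574, -0.418, 0.042], 0.82), ([0.374, -0.388, 0.032], 0.73), ([0.481, -0.384, 0.001], 0.46)]
top cork  []
top cork  []
top cork_mid  []
top cork_mid  []
scene cork  [([0.581, -0.158, 0.057], 0.66), ([0.619, -0.272, 0.034], 0.6)]
scene cork  [([0.567, -0.162, 0.018], 0.73), ([0.606, -0.269, 0.0], 0.45)]
scene cork_mid  [([0.617, -0.268, 0.038], 0.58), ([0.582, -0.153, 0.052], 0.53)]
scene cork_mid  [([0.568, -0.158, 0.042], 0.58), ([0.607, -0.272, 0.03], 0.52)]
wrist tip_left  [([0.452, -0.383, 0.046], 0.71)]
wrist tip_left  [([0.578, -0.355, 0.039], 0.79)]
wrist tip_right  [([0.463, -0.41, 0.05], 0.74)]
wrist tip_right  [([0.574, -0.416, 0.04], 0.85)]
```

>>> {"name": "play_rows", "arguments": {"plan": [[0,0,2.5,0,0,1.4],[0,0,2.5,0,0,0],[0,0,2.5,0,0,0],[0,0,2.5,0,0,0],[0,0,2.5,0,0,0],[0,0,2.5,0,0,0],[0,0,2,0,0,0],[0,0,1.5,0,0,0],[0,0,1,0,0,0],[0,0,1,0,0,0],[0,0,0,0,0,0],[0,0,0,0,0,0],[0,0,0,0,0,0]], "grip": 8.7}}

```text
clock: 7.13
tool_pos: [0.4733, -0.3886, 0.0415]
orientation: [-180.0, 0.1, 178.7]
force: [-0.4, 0.3, 0.5]
opening: 0.0867
gripper_force: 0.0
```

>>> {"name": "play_rows", "arguments": {"plan": [[0,0,0,0,0,0],[0,0,0,0,0,0],[0,0,0,0,0,0],[0,0,0,0,0,0],[0,0,0,0,0,0],[0,0,0,0,0,0],[0,0,0,0,0,0],[0,0,0,0,0,0],[0,0,0,0,0,0],[0,0,0,0,0,0]], "grip": 5.0}}

```text
clock: 7.97
tool_pos: [0.4729, -0.3884, 0.0407]
orientation: [-180.0, 0.0, 178.6]
force: [0.2, 0.8, 3.3]
opening: 0.0496
gripper_force: 7.5
```

>>> {"name": "play_rows", "arguments": {"plan": [[0,0,-0.8,0,0,0],[0,0,-1.6,0,0,0],[0,0,-2.4,0,0,0],[0,0,-2.4,0,0,0],[0,0,-2.4,0,0,0],[0,0,-1.6,0,0,0],[0,0,-0.8,0,0,0],[0.16,2.1,0,0,0,0],[0.16,2.4,0,0,0,0],[0.16,2.4,0,0,0,0],[0.17,2.4,0,0,0,0],[0.17,2.4,0,0,0,0],[0.17,2.4,0,0,0,0],[0.17,2.4,0,0,0,0],[0.17,2.4,0,0,0,0],[0.17,2.4,0,0,0,0],[0.16,1.9,0,0,0,0],[0,0,0,0,0,0],[0,0,0,0,0,0],[0,0,0,0,0,0]], "grip": 5.0}}

```text
clock: 9.63
tool_pos: [0.4614, -0.156, 0.1603]
orientation: [180.0, -0.0, 178.7]
force: [0.0, 0.1, -1.0]
opening: 0.0502
gripper_force: 6.3
```

```bash
python3 - <<'E'
from h import *
a=save('wrist','w2.png')
spots('wrist',['tongs_hinge','tip_left','tip_right','cork','cork_mid'])
b=save('scene','s2.png')
spots('scene',['tongs_hinge','tip_left','tip_right','cork','cork_mid'])
cr=b['frame'][140:300,180:400]
cv2.imwrite('pics/c2.png',np.hstack([cv2.resize(cr,(440,320),interpolation=3),cv2.resize(a['frame'],(340,320))])[:,:,::-1])
snapshot('top');spots('top',['tip_left','tip_right','cork','cork_mid'])
o=get_obs();print(o['clock'],o['tool_pos'],o['orientation'],o['opening'],o['force'])
E
```

```text
wrist tongs_hinge  [([0.407, -0.154, 0.17], 0.85)]
wrist tongs_hinge  [([0.363, -0.158, 0.162], 0.92)]
wrist tip_left  [([0.405, -0.155, 0.168], 0.64)]
wrist tip_left  []
wrist tip_right  [([0.411, -0.168, 0.172], 0.69)]
wrist tip_right  []
wrist cork  [([0.557, -0.158, 0.058], 0.91)]
wrist cork  [([0.563, -0.162, 0.02], 0.85), ([0.482, -0.389, -0.0], 0.23)]
wrist cork_mid  [([0.558, -0.156, 0.058], 0.68)]
wrist cork_mid  [([0.565, -0.153, 0.046], 0.77)]
scene tongs_hinge  [([0.492, -0.175, 0.17], 0.65)]
scene tongs_hinge  [([0.566, -0.161, 0.018], 0.69), ([0.362, -0.156, 0.158], 0.63)]
scene tip_left  [([0.486, -0.171, 0.166], 0.62)]
scene tip_left  [([0.565, -0.132, 0.156], 0.56)]
scene tip_right  [([0.494, -0.177, 0.17], 0.64)]
scene tip_right  [([0.569, -0.178, 0.165], 0.65)]
scene cork  [([0.62, -0.271, 0.035], 0.62), ([0.578, -0.156, 0.055], 0.61)]
scene cork  [([0.566, -0.159, 0.02], 0.69), ([0.607, -0.273, 0.0], 0.51)]
scene cork_mid  [([0.579, -0.157, 0.053], 0.61), ([0.615, -0.269, 0.037], 0.5), ([0.602, -0.022, 0.016], 0.4)]
scene cork_mid  [([0.572, -0.157, 0.042], 0.49), ([0.606, -0.27, 0.028], 0.47), ([0.596, 0.104, 0.02], 0.22)]
top tip_left  []
top tip_left  []
top tip_right  [([0.408, -0.173, 0.172], 0.56)]
top tip_right  []
top cork  [([0.392, -0.151, 0.169], 0.41)]
top cork  []
top cork_mid  []
top cork_mid  [([0.478, -0.384, -0.001], 0.71)]
11.1833 [ 0.46160005 -0.15598649  0.16054846] [ 1.79999846e+02 -2.18894775e-03  1.78640643e+02] 0.050033311554459524 [ 1.00207328  0.44743188 -1.06862158]
```

View pics/c2.png

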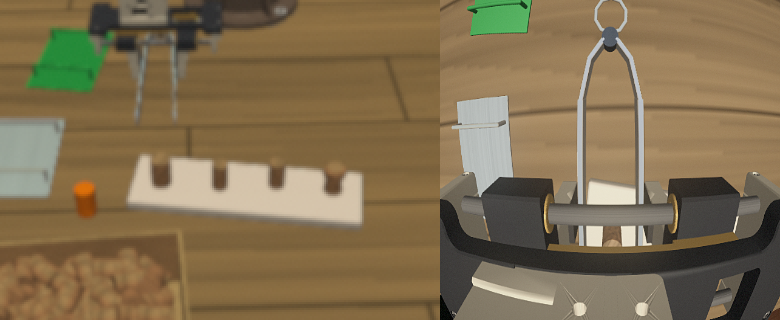

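The tongs hang level. The tips (about 0.567, -0.155) are centred over the cork (about 0.566, -0.158), well within the ±9 mm tip margin, so I'm lowering.

>>> {"name": "play_rows", "arguments": {"plan": [[0,-0.1,1.0,0,0,0],[0,0,1.5,0,0,0],[0,0,1.5,0,0,0],[0,0,1.5,0,0,0],[0,0,1.0,0,0,0],[0,0,0.8,0,0,0],[0,0,0.8,0,0,0],[0,0,0.8,0,0,0],[0,0,0.8,0,0,0],[0,0,0.8,0,0,0],[0,0,0.6,0,0,0],[0,0,0.6,0,0,0],[0,0,0,0,0,0],[0,0,0,0,0,0]], "grip": 5.0}}

```text
clock: 12.35
tool_pos: [0.4615, -0.157, 0.0433]
orientation: [-180.0, -0.0, 178.6]
force: [0.6, -0.2, -0.7]
opening: 0.05
gripper_force: 6.3
```

```bash
python3 - <<'E'
from h import *
a=save('wrist','w3.png')
spots('wrist',['tip_left','tip_right','cork'])
b=save('scene','s3.png')
spots('scene',['tip_left','tip_right','cork'])
cr=b['frame'][180:270,210:370]
cv2.imwrite('pics/c3.png',cv2.resize(cr,(800,450),interpolation=2)[:,:,::-1])
o=get_obs();print(o['clock'],o['tool_pos'],o['opening'],o['force'])
E
```

```text
wrist tip_left  [([0.406, -0.155, 0.054], 0.73)]
wrist tip_left  []
wrist tip_right  [([0.41, -0.175, 0.053], 0.86)]
wrist tip_right  [([0.481, -0.387, 0.001], 0.23)]
wrist cork  []
wrist cork  []
scene tip_left  []
scene tip_left  [([0.568, -0.133, 0.042], 0.49), ([0.583, -0.03, -0.001], 0.42)]
scene tip_right  [([0.513, -0.178, 0.058], 0.53), ([0.585, 0.019, 0.049], 0.37)]
scene tip_right  []
scene cork  [([0.618, -0.272, 0.037], 0.57), ([0.578, -0.157, 0.056], 0.43), ([0.514, -0.18, 0.058], 0.36)]
scene cork  [([0.568, -0.159, 0.019], 0.61), ([0.606, -0.27, -0.001], 0.5), ([0.363, -0.154, 0.035], 0.24)]
13.05 [ 0.4615928  -0.15697359  0.04359686] 0.05014166298633903 [-0.79927424 -0.03835822 -1.52812556]
```

View pics/c3.png

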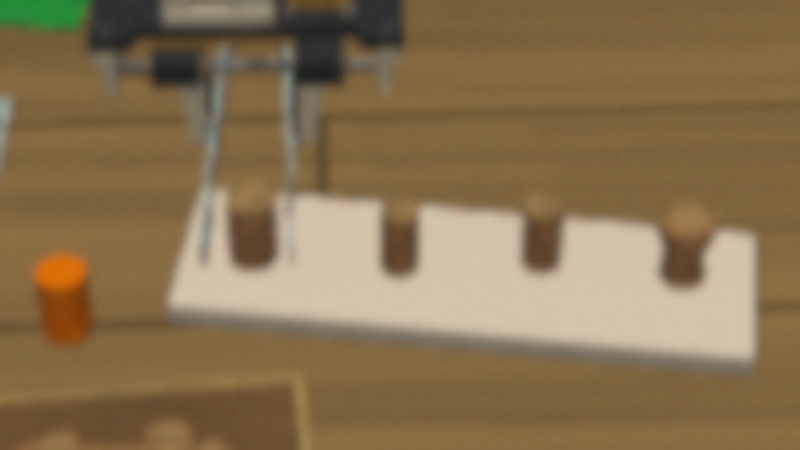

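The tips (crop px 205 and 290) straddle the thick cork (232–272), nearly centred. Shifting 1 mm toward +y and closing.

>>> {"name": "play_rows", "arguments": {"plan": [[0,0.1,0,0,0,0],[0,0,0,0,0,0],[0,0,0,0,0,0],[0,0,0,0,0,0],[0,0,0,0,0,0],[0,0,0,0,0,0],[0,0,0,0,0,0],[0,0,0,0,0,0],[0,0,0,0,0,0],[0,0,0,0,0,0],[0,0,0,0,0,0],[0,0,0,0,0,0]], "grip": 3.0}}

```text
clock: 14.05
tool_pos: [0.4616, -0.156, 0.0436]
orientation: [180.0, 0.0, 178.6]
force: [-0.0, 0.1, -0.3]
opening: 0.0407
gripper_force: 30.0
```

The opening is 41 mm at 30 N, which is what the tongs should measure on the cork. Lifting 20 cm.

>>> {"name": "play_rows", "arguments": {"plan": [[0,0,-0.4,0,0,0],[0,0,-0.8,0,0,0],[0,0,-1.2,0,0,0],[0,0,-1.6,0,0,0],[0,0,-2,0,0,0],[0,0,-2,0,0,0],[0,0,-2,0,0,0],[0,0,-2,0,0,0],[0,0,-2,0,0,0],[0,0,-2,0,0,0],[0,0,-1.6,0,0,0],[0,0,-1.2,0,0,0],[0,0,-0.8,0,0,0],[0,0,-0.4,0,0,0],[0,0,0,0,0,0],[0,0,0,0,0,0],[0,0,0,0,0,0],[0,0,0,0,0,0],[0,0,0,0,0,0],[0,0,0,0,0,0]]}}

```text
clock: 15.72
tool_pos: [0.4615, -0.156, 0.2431]
orientation: [-180.0, -0.1, 178.6]
force: [-0.7, -0.0, -0.8]
opening: 0.0408
gripper_force: 30.0
```

```bash
python3 - <<'E'
from h import *
b=save('scene','s4.png')
cv2.imwrite('pics/c4.png',cv2.resize(b['frame'][120:290,170:450],(800,486),interpolation=2)[:,:,::-1])
spots('scene',['cork','cork_mid'])
o=get_obs();print(o['clock'],o['tool_pos'],o['opening'],o['gripper_force'],o['force'],np.abs(o['qvel']).max())
E
```

```text
scene cork  [([0.605, 0.104, 0.057], 0.57), ([0.616, -0.273, 0.036], 0.53), ([0.577, -0.162, 0.254], 0.46)]
scene cork  [([0.608, -0.273, 0.0], 0.59)]
scene cork_mid  [([0.581, -0.159, 0.251], 0.64), ([0.618, -0.268, 0.036], 0.45)]
scene cork_mid  [([0.572, -0.158, 0.242], 0.7), ([0.606, -0.269, 0.024], 0.58)]
15.9667 [ 0.46157401 -0.15599047  0.24349003] 0.040497655516633396 29.987241625785828 [ 0.21037626 -0.23058502 -1.62112709] 0.11611110229914483
```

View pics/c4.png

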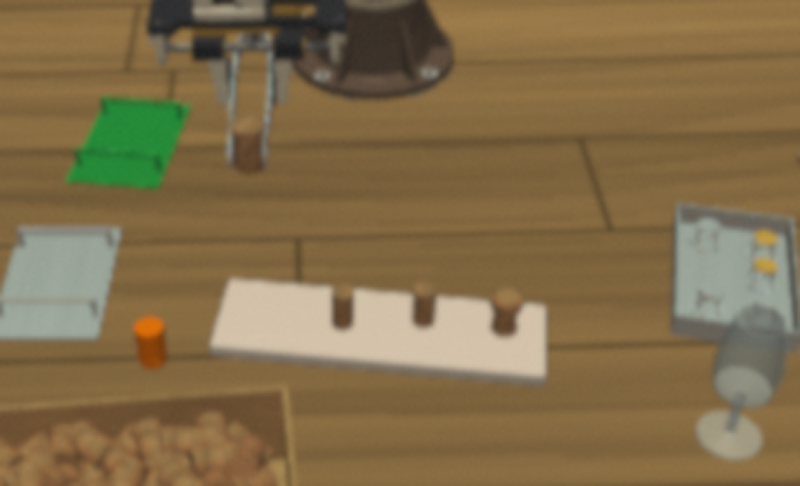

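The cork is held in the tongs (crop px 248,145) at z ≈ 0.24. The other three corks and the glass are still standing.

```bash
python3 -c "
from plant import *
print(close_job())"
```

```text
the job is handed in; nothing more can be done
None
```

The new champagne cork is held still in the tongs, its middle about 24 cm above the bench, with the other corks and the glass left standing; the job was handed in at about 16 s.

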